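# Show the apprentice which blank goes in which tray

### The job

Show the apprentice which turning blank is to be stored where: point down at the middle of the walnut blank (the darkest of the three) with the fingertips about 2 cm above its top and hold still there for two seconds, then point in the same way, 2 cm above the rim, at the middle of the blue tray for two seconds, then press the red call button fully down to send them off, let it come back up and withdraw. Do not touch, move or lift any blank or tray, point closely at no other blank or tray, do not press the green button, and leave everything else on the bench where it is.

Things in the scene. Friction and masses are not known exactly. Their poses are not given: they have to be found in the camera images.
- walnut_blank: The walnut blank: upright loose cylinder of very dark brown wood, 64 mm diameter, 70 mm tall, graspable but only to be pointed at. Origin at the centre of its underside, z up.
- walnut_blank_top (a point): Centre of the walnut blank's flat top (small dark punch mark), 70 mm above the table.
- beech_blank: Bystander blank: upright loose cylinder of pale cream wood, 64 mm diameter, 60 mm tall. Origin at the centre of its underside. The three blanks stand in a row nearest the robot, in any order.
- beech_blank_top (a point): Centre of the beech blank's flat top, 60 mm above the table.
- cherry_blank: Bystander blank: upright loose cylinder of reddish orange-brown wood, 64 mm diameter, 80 mm tall. Origin at the centre of its underside.
- cherry_blank_top (a point): Centre of the cherry blank's flat top, 80 mm above the table.
- blue_tray: The blue tray: empty open-topped blue plastic tray fixed to the table, 120 mm (its x) by 90 mm (its y) by 55 mm high, walls 4 mm. Origin at the centre of its underside. The three trays stand in a row behind the blanks, in any order.
- blue_tray_mouth (a point): Centre of the blue tray's open mouth, level with its rim, 55 mm above the table.
- red_tray: Bystander: red plastic tray, otherwise like the blue one.
- red_tray_mouth (a point): Centre of the red tray's mouth, level with its rim, 55 mm above the table.
- yellow_tray: Bystander: yellow plastic tray, otherwise like the blue one.
- yellow_tray_mouth (a point): Centre of the yellow tray's mouth, level with its rim, 55 mm above the table.
- call (a joint): Travel of the red call button, m: 0 when up, 0.006 fully down. Vertical spring push button; fully down takes about 5 N and it springs back.
- call_top (a point): Centre of the top of the red call button: red cap of 36 mm diameter in a low black housing (52 mm diameter), top 22 mm above the table when up, fixed to the table, on the robot's right.
- light (a joint): Travel of the green button (a lamp's, not part of the job), m: 0 when up, 0.006 fully down.
- light_top (a point): Centre of the top of the green button, otherwise like the red one; the two may have changed places.
- sanding_block: Bystander: cork sanding block, 70 x 45 x 30 mm, lying loose. Origin under its centre.
- gouge: Bystander: loose hand tool with wooden handle and steel blade, 240 mm long, lying crosswise beyond the trays. Origin under it, near the middle.
- mallet: Bystander: loose wooden mallet standing on its head, handle up; head 80 mm diameter, 235 mm tall in all. Left side of the table. Origin at the centre of its underside.
- mug: Bystander: loose blue ceramic mug, 80 mm diameter, 90 mm tall, on the near left. Origin at the centre of its underside.
- glue: Bystander: loose white bottle with orange cap and green label, 60 mm diameter, 140 mm tall, beyond the buttons, far right. Origin at the centre of its underside.
Not all that is in view belongs to the job. Leave any purple or turquoise look-alike of the part that bears call alone. What is meant by the walnut_blank is not grey, and is the larger of those in its own colour.

How it is judged:
On the way, in this order (a step that is already met when the one before it is completed fails the run):
1. the fingers point at the middle of the walnut blank from just above (grasp point within 28 mm sideways of the centre of its top and 8 to 70 mm above it) for 1.5 s (horizontal distance between the grasp point and walnut_blank_top below 0.028 m and z of the grasp point in the frame of walnut_blank_top between 0.008 and 0.07 m), for 1.5 s.
2. the fingers point at the middle of the blue tray from just above its mouth (within 28 mm sideways, 8 to 70 mm above the rim) for 1.5 s (horizontal distance between the grasp point and blue_tray_mouth below 0.028 m and z of the grasp point in the frame of blue_tray_mouth between 0.008 and 0.07 m), for 1.5 s.
3. the red call button is pressed at least 4.5 mm down (value of joint call above 0.0045 m), for 0.05 s.
At the end, for the whole second after the job is handed in: Both buttons are up (within 1.5 mm), the three blanks stand upright where they stood at the start (within 6 mm), the other loose things are where they were (within 15 mm) (value of joint each of call, light below 0.0015 m and distance of each of walnut_blank, beech_blank, cherry_blank from where it was at the start of the episode below 0.006 m and angle between each of walnut_blank, beech_blank, cherry_blank's own z axis and vertical below 0.05 rad and distance of each of sanding_block, gouge, mallet, mug, glue from where it was at the start of the episode below 0.015 m); the robot touches nothing.
It fails at once if a blank or a tray is touched (contact force between any of the fingers, the arm and walnut_blank above 0.3 N or contact force between any of the fingers, the arm and beech_blank above 0.3 N or contact force between any of the fingers, the arm and cherry_blank above 0.3 N or contact force between any of the fingers, the arm and blue_tray above 0.3 N or contact force between any of the fingers, the arm and red_tray above 0.3 N or contact force between any of the fingers, the arm and yellow_tray above 0.3 N).
It fails at once if another blank or tray is pointed at closely (grasp point within 20 mm sideways of its middle and less than 45 mm above its top or rim) ((horizontal distance between the grasp point and beech_blank_top below 0.02 m and z of the grasp point in the frame of beech_blank_top below 0.045 m) or (horizontal distance between the grasp point and cherry_blank_top below 0.02 m and z of the grasp point in the frame of cherry_blank_top below 0.045 m) or (horizontal distance between the grasp point and red_tray_mouth below 0.02 m and z of the grasp point in the frame of red_tray_mouth below 0.045 m) or (horizontal distance between the grasp point and yellow_tray_mouth below 0.02 m and z of the grasp point in the frame of yellow_tray_mouth below 0.045 m)).
It fails at once if a blank is moved by more than 6 mm or lifted (distance of any of walnut_blank, beech_blank, cherry_blank from where it was at the start of the episode above 0.006 m).
It fails at once if the green button is pressed (more than 2 mm) (value of joint light above 0.002 m).
It fails at once if another loose thing is moved by more than 15 mm (distance of any of sanding_block, gouge, mallet, mug, glue from where it was at the start of the episode above 0.015 m).
It also fails if it takes over 56 s, if anything falls off the work surface, if the arm or the gripper's body presses on something with over 40 N, if the wrist force passes 120 N, or if a joint passes its speed limit or range.

### The arm

A 6-joint arm with a two-finger parallel gripper is mounted at the origin on the work surface. World frame = base frame: x ahead of the robot, y to its left, z up, the work surface at z = 0. Lengths are in m, angles in rad, forces in N, time in s.
With the tool pointing down it reaches from about 0.275 to 0.75 m from the base axis. Payload 10.2 kg.
Tool frame: the origin (TCP) lies midway between the tips of the shut fingers; the grasp point (between the pads) lies 19 mm behind it (env.hold_point_z is the distance from the TCP to the grasp point, in m); x points along the fingers, z is the direction in which the jaws open and shut, and the axes are right-handed (so a half turn about x gives the same grasp; the last joint's range is limited). The gripper opens to 85 mm and grips with 20 to 120 N. Pads are 22 mm wide; open, the fingers measure 114 mm over their backs; the gripper's body (76 mm by 85 mm) begins 54 mm behind the grasp point. The pads swing forward as they close: fully open they stand 13 mm farther back than shut.
Start: joints at [-1.43, 0.313, 1.498, -0, 1.331, -0.223], TCP at [0.187, -0.491, 0.231] pointing down, gripper open.
Joint ranges: [-2.94, 2.94], [-0.97, 2.17], [0.19, 2.56], [-1.23, 4.37], [0.02, 3.11], [-2.88, 2.88]. Speed limits (rad/s): [2.39, 2.39, 3.01, 3.14, 3.14, 3.14].

### API

Orientations are given as a unit quaternion [x, y, z, w].
In Python, from bench import env, kinematics, monitor, eyes, job gives the robot as it stands. The module is installed in compiled form; this text tells all that it offers. Calls block until the motion is done:
- env.reach(position, orientation): joint-space move of the TCP to a pose.
- env.movel(position, velocity=0.15, frame=None, guard=None): straight line of the TCP; frame=None keeps the orientation; velocity is the mean speed in m/s. With guard (N) it stops when the force on the tool has changed by that much, and returns True; else False.
- env.set_joints(angles): joint-space move.
- env.release() and env.close_gripper(effort=None): open the fingers fully, or close them until they stop; effort is the grip in N (None keeps the last).
- env.hold(seconds).
- kinematics.ik(position, orientation): joint angles nearest the present ones, or None.
- monitor.sense(): the state.
- eyes.grab_frame(name): name is "side" or "top"; returns a dict with "frame" (480x640x3 uint8, red, green, blue), "mtx" (3x3 intrinsics, pixels), "view" (4x4, takes a point from world to camera coordinates). Camera axes: x right, y down, z forward; pixel columns grow to the right and rows downward; lengths in m; the calibration is good to about 2 mm. A picture is of the moment at which its call begins. There is no depth.
A pose or a line that the arm cannot do raises env.MotionError and nothing moves.
- job.hand_in(): hands the job in, once; it reports no verdict.
The state is a dict: "clock": time; "joints": joint angles; "qvel": joint speeds; "joint_efforts": joint torques, N m; "position": TCP position; "ee_rot": TCP orientation; "contact_force": force on the tool from outside, world axes, zero at the start; "ft_torque": the same for the moment, N m; "finger_gap": opening from 0.0 (shut) to 1.0 (fully open).
Only numpy, scipy, OpenCV 4.12 (cv2) and the standard library are available. Lean on these libraries where they do the work, as an engineer would, in place of code of your own. Each camera call takes 0.05 s, during which the arm holds its last target.

## Working session

There is one attempt and no reset: what is moved stays moved. The work goes in short steps, each a Python script; the robot and the scene stay as the last script left them, time stands still between calls to the robot, and variables do not carry over. Pictures are saved under pics/ and viewed, and the job is handed in when it is done.

```bash
mkdir -p pics
cat > h.py <<'E'
from bench import env, kinematics, monitor, eyes, job
import numpy as np, cv2
def snap(n,fn):
    d=eyes.grab_frame(n); cv2.imwrite(f'pics/{fn}.png',cv2.cvtColor(d['frame'],cv2.COLOR_RGB2BGR))
    np.savez(f'{n}.npz',**{k:np.array(v) for k,v in d.items()}); return d
def back(n,u,v,z):
    d=np.load(f'{n}.npz'); K=d['mtx']; V=d['view']
    r=np.linalg.solve(K,[u,v,1.]); R=V[:3,:3];t=V[:3,3]
    c=-R.T@t; w=R.T@r
    return c+w*(z-c[2])/w[2]
def proj(n,p):
    d=np.load(f'{n}.npz'); q=d['view'][:3,:3]@np.array(p)+d['view'][:3,3]; q=d['mtx']@q; return q[:2]/q[2]
E
python3 - <<'E'
from h import *
for n in('side','top'):
    d=snap(n,n+'0'); V=np.array(d['view']); print(n,-V[:3,:3].T@V[:3,3])
s=monitor.sense(); print(s, env.hold_point_z)
E
```

```text
side [-0.17967191  0.76672495  0.92898144]
top [0.4825057  0.00826327 1.27278516]
{'clock': 0.1, 'joints': array([-1.43042294e+00,  3.13354120e-01,  1.49834728e+00,  3.49231534e-05,
        1.33098734e+00, -2.23387821e-01]), 'qvel': array([-1.55599026e-03, -2.91990534e-03, -2.78888852e-03, -1.63753659e-03,
        5.79029332e-05, -2.49627923e-04]), 'joint_efforts': array([ 3.48434296e-03, -4.12896430e+01, -2.60138887e+01, -1.36303115e-04,
        3.06661881e-03, -4.21296065e-06]), 'position': array([ 0.18676196, -0.49042156,  0.23081794]), 'ee_rot': array([ 0.40160853,  0.58244421, -0.40102198,  0.58193703]), 'contact_force': array([ 0.52706151, -0.09519219,  1.03574972]), 'ft_torque': array([-0.00419417, -0.01114871, -0.02939925]), 'finger_gap': 1.0054181027719788} 0.0187
```

View pics/top0.png

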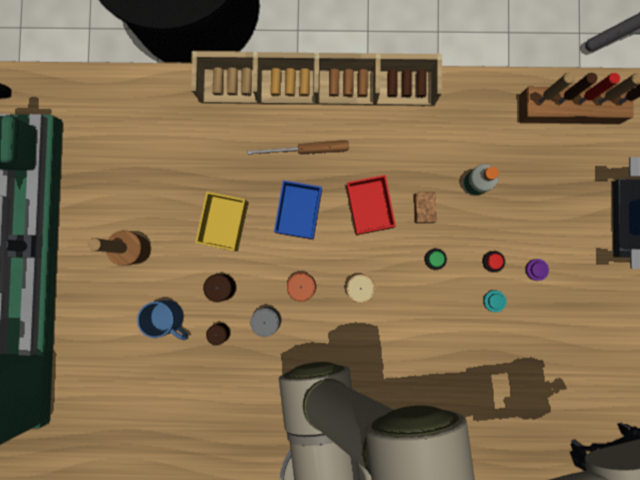

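View pics/side0.png

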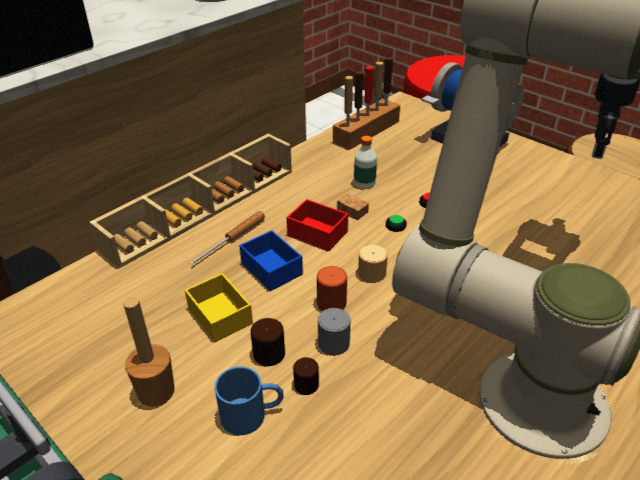

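The top view shows the large dark walnut blank at about (219,287), with a smaller dark decoy at (218,334) and a grey one at (265,322). The blue tray is at (298,210), the red button at (495,261) and the green button at (436,259). The purple and turquoise look-alikes are at (537,270) and (495,301). Next I'll enlarge these areas.

Run:
```python
import cv2,numpy as np
a=cv2.imread('pics/top0.png')
def c(x,y,w,h,s): return cv2.resize(a[y:y+h,x:x+w],None,fx=s,fy=s,interpolation=cv2.INTER_CUBIC)
L=c(195,265,48,48,8); M=c(474,240,48,48,8)
g=cv2.convertScaleAbs(L,alpha=2.5)
cv2.imwrite('pics/crop1.png',np.hstack([g,M]))
cv2.imwrite('pics/crop2.png',c(265,170,70,80,7))
```

```text
(no output)
```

View pics/crop1.png

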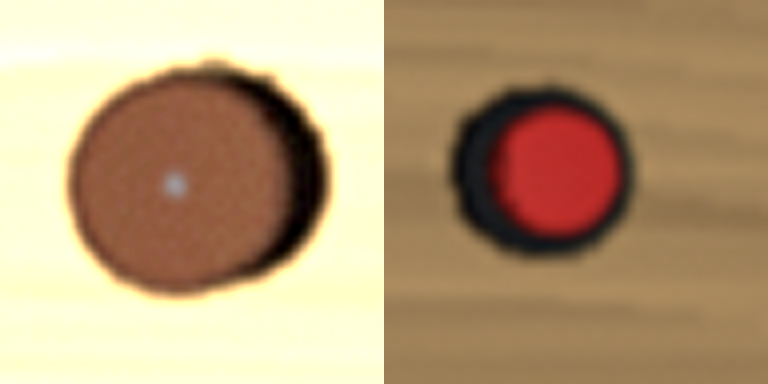

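View pics/crop2.png

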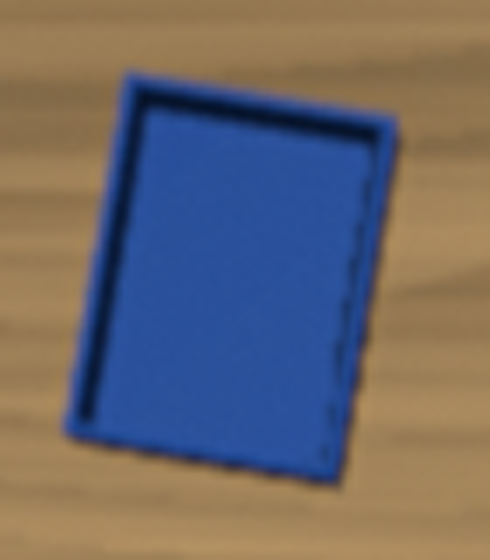

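The walnut punch mark is at pixel (216.4,287.6) and the red cap centre at (495.3,260.8). The blue rim corners, in crop pixels, are (128,75), (398,120), (342,485) and (68,435).

```bash
cat > plan.py <<'E'
from h import *
E
python3 - <<'E'
from h import *
o=-.45
w=back('top',195+175/8+o,265+184/8+o,.07)
r=back('top',474+174/8+o,240+170/8+o,.022)
C=[back('top',265+x/7+o,170+y/7+o,.055) for x,y in((128,75),(398,120),(342,485),(68,435))]
b=np.mean(C,0)
print('w',w,'r',r,'b',b)
print([np.linalg.norm(C[i]-C[i-1]) for i in range(4)])
print('diam w', np.linalg.norm(back('top',195+68/8,288,.07)-back('top',195+285/8,288,.07)),'cap',np.linalg.norm(back('top',0,240+104/8,.022)-back('top',0,240+236/8,.022)))
for n,u,v,z in(('green',437,259,.022),('purple',538,270,.022),('turq',495,301,.022),('cherry',301,286,.08),('beech',360,288,.06),('grey',265,321,.07),('small',217,334,.04),('red',371,205,.055),('yel',222,221,.055),('mallet handle',97,245,.235),('glue',491,173,.14),('mug',158,320,.09)):
    print(n,back('top',u,v,z)[:2].round(3))
for p in(w,r,b): print('side',proj('side',p).round(1),'tophigh')
np.savez('pts.npz',w=w,r=r,b=b)
from scipy.spatial.transform import Rotation as Ro
print(Ro.from_quat(monitor.sense()['ee_rot']).as_matrix().round(2))
a=cv2.imread('pics/side0.png')
for p in(w,r,b): cv2.drawMarker(a,tuple(int(round(i)) for i in proj('side',p)),(0,255,0),0,6,1)
cv2.imwrite('pics/side_m.png',cv2.resize(a[150:400,180:460],None,fx=2.4,fy=2.4))
E
```

```text
w [0.44633457 0.26496486 0.07      ] r [ 0.51686853 -0.36961079  0.022     ] b [0.62619989 0.08693716 0.055     ]
[np.float64(0.11913960211916065), np.float64(0.08927182152035251), np.float64(0.12034433223819387), np.float64(0.09038980482159926)]
diam w 0.060729796815753946 cap 0.03863347165116731
green [ 0.519 -0.235]
purple [ 0.497 -0.468]
turq [ 0.424 -0.369]
cherry [0.453 0.076]
beech [ 0.45  -0.056]
grey [0.374 0.155]
small [0.34  0.267]
red [ 0.638 -0.079]
yel [0.597 0.259]
mallet handle [0.53  0.464]
glue [ 0.699 -0.325]
mug [0.374 0.387]
side [265.8 328.8] tophigh
side [429.  195.3] tophigh
side [270.4 249.7] tophigh
[[-0.    0.93  0.36]
 [ 0.    0.36 -0.93]
 [-1.    0.   -0.  ]]
```

View pics/side_m.png

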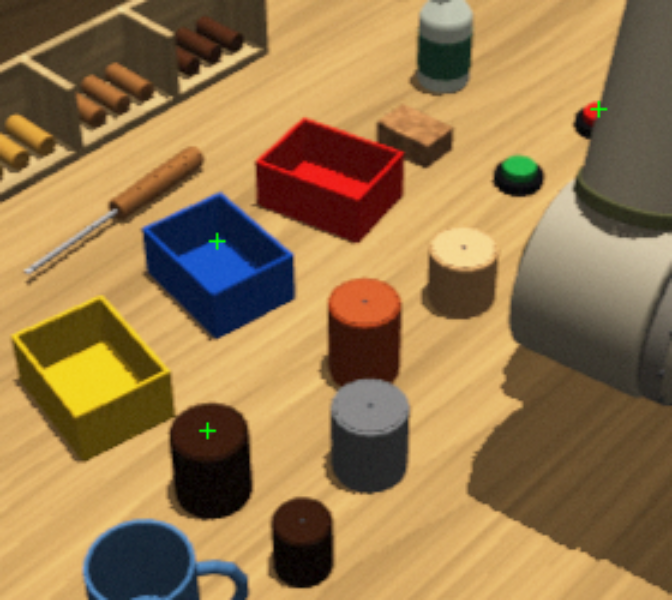

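The measurements hold up: the tray sides come out at 119–120 × 89–90 mm, and all three side-view reprojections land on their targets. So I'll move to the walnut.

```bash
cat >> h.py <<'E'
from scipy.spatial.transform import Rotation as Ro
P=np.load('pts.npz') if __import__('os').path.exists('pts.npz') else None
Q0=np.array([0.40160853,0.58244421,-0.40102198,0.58193703])
def quat(p):
    d=np.arctan2(p[1],p[0])-np.arctan2(-.49042,.18676)
    x=np.array([0,0,-1.]); z=Ro.from_quat(Q0).apply([0,0,1.]); z[2]=0; z/=np.linalg.norm(z)
    R=Ro.from_matrix(np.c_[x,np.cross(z,x),z]); return (Ro.from_euler('z',d)*R).as_quat()
E
python3 - <<'E'
from h import *
w=P['w']; q=quat(w)
env.close_gripper()
print(monitor.sense()['finger_gap'],kinematics.ik([w[0],w[1],.23],q))
env.reach([w[0],w[1],.23],q)
s=monitor.sense(); print(s['clock'],s['position'],s['joints'].round(2),s['contact_force'])
env.movel([w[0],w[1],.12],velocity=.12)
snap('top','top1'); snap('side','side1')
s=monitor.sense(); print(s['clock'],s['position'])
E
```

```text
0.005620933596631303 [ 3.09756289e-01  3.00776882e-01  1.51753220e+00 -4.44089210e-16
  1.32328357e+00 -2.25871067e-01]
3.6833 [0.44666759 0.26444536 0.2299718 ] [ 0.31  0.3   1.52 -0.    1.32 -0.23] [ 1.23620238 -0.59481772 -0.18853668]
4.85 [0.44669262 0.26506631 0.12069346]
```

Run:
```python
import cv2
a=cv2.imread('pics/side1.png')
cv2.imwrite('pics/side1c.png',cv2.resize(a[150:410,180:440],None,fx=2.2,fy=2.2))
```

```text
(no output)
```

View pics/side1c.png

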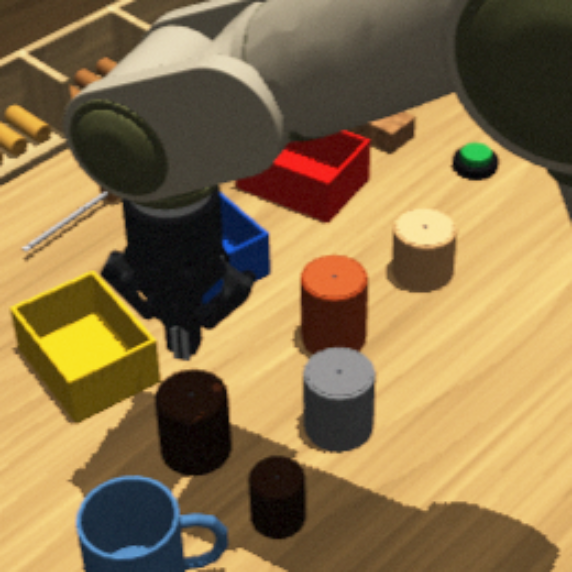

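View pics/top1.png

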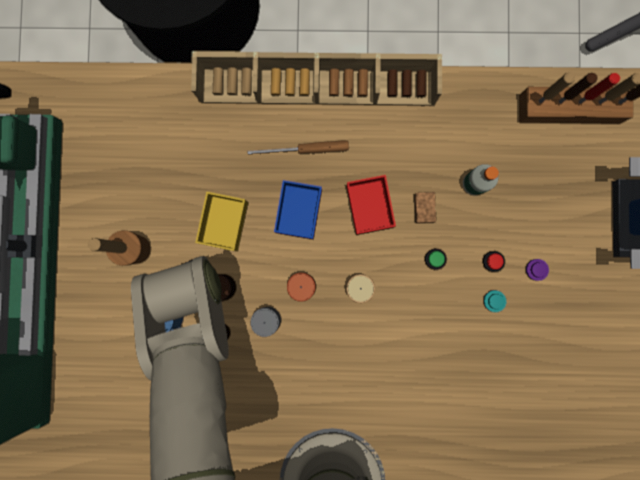

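In the enlarged side view the shut fingertips are at about (180,355), just above the walnut top at (193,398), and nothing has been disturbed. I'll compare the tip pixel with its projection, then descend and hold.

Run:
```python
from h import *
w=P['w']
print((proj('side',[w[0],w[1],.1207])-[180,150])*2.2,(proj('side',w)-[180,150])*2.2)
env.movel([w[0],w[1],.091],velocity=.06)
env.hold(2.2)
s=monitor.sense(); print(s['clock'],s['position'],s['contact_force'])
env.movel([w[0],w[1],.20],velocity=.15)
b=P['b']
env.reach([b[0],b[1],.20],quat(b))
s=monitor.sense(); print(s['clock'],s['position'])
env.movel([b[0],b[1],.105],velocity=.1)
snap('top','top2'); snap('side','side2')
s=monitor.sense(); print(s['clock'],s['position'])
a=cv2.imread('pics/side2.png'); print((proj('side',s['position'])-[180,150])*2.2)
cv2.imwrite('pics/side2c.png',cv2.resize(a[150:410,180:440],None,fx=2.2,fy=2.2))
```

```text
[184.87407589 352.07776689] [188.65733915 393.46224005]
7.6833 [0.44632026 0.26496931 0.09099592] [-0.44148366  0.45746489 -0.30947515]
9.55 [0.6255708  0.08817904 0.19994794]
10.75 [0.62652765 0.08693571 0.10574051]
[195.69539006 180.04302169]
```

View pics/side2c.png

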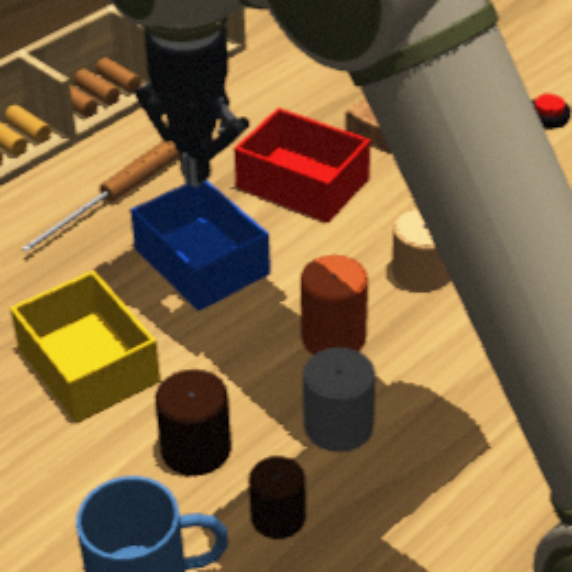

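The fingertips appear at (195,182), which matches the projection (196,180), and they are above the middle of the blue tray. The red button is now clear at (551,104), or full-frame (430.5,197), against a predicted (429,195). I'll hold here and then go to the button.

Run:
```python
from h import *
b=P['b']; r=P['r']
env.movel([b[0],b[1],.076],velocity=.06)
env.hold(2.2)
s=monitor.sense(); print(s['clock'],s['position'],s['contact_force'])
env.movel([b[0],b[1],.20],velocity=.15)
env.reach([r[0],r[1],.20],quat(r))
env.movel([r[0],r[1],.06],velocity=.12)
snap('top','top3'); snap('side','side3')
s=monitor.sense(); print(s['clock'],s['position'])
a=cv2.imread('pics/side3.png'); print((proj('side',s['position'])-[360,120])*5,(proj('side',r)-[360,120])*5)
cv2.imwrite('pics/side3c.png',cv2.resize(a[120:230,360:500],None,fx=5,fy=5,interpolation=2))
```

```text
13.5833 [0.62619491 0.08691906 0.07599789] [0.30148792 0.23543759 0.41844349]
17.6917 [ 0.5171319  -0.36984297  0.06073032]
[352.82888604 313.66346259] [345.03410567 376.55236558]
```

View pics/side3c.png

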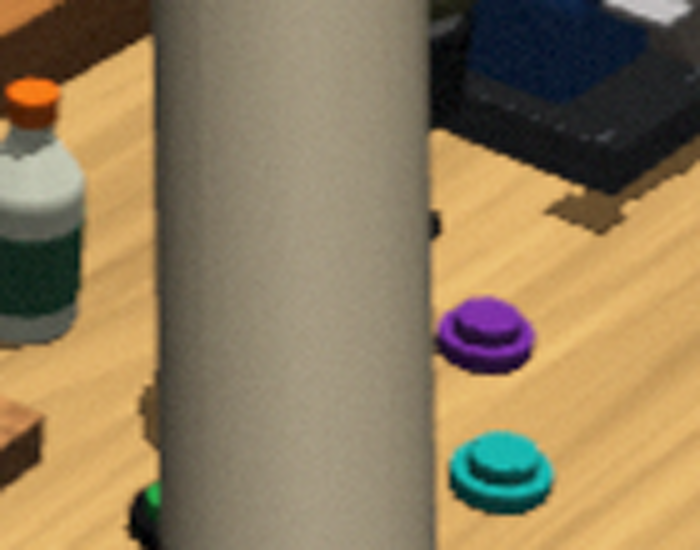

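The arm blocks the side view of the red button. Both cameras agreed on its position earlier, though, so I'll press with the force guard on.

Run:
```python
from h import *
r=P['r']
env.movel([r[0],r[1],.026],velocity=.06)
f0=monitor.sense()['contact_force'][2]
for z in (.020,.0175,.0155,.0145):
    g=env.movel([r[0],r[1],z],velocity=.02,guard=25)
    s=monitor.sense(); print(z,g,s['position'][2].round(4),(s['contact_force'][2]-f0).round(2))
    if g or s['contact_force'][2]-f0>9: break
env.hold(.5)
s=monitor.sense(); print(s['clock'],s['position'],s['contact_force'])
```

```text
0.02 False 0.0204 2.37
0.0175 False 0.0178 5.18
0.0155 False 0.0161 7.3
0.0145 False 0.0159 14.09
20.1333 [ 0.51717717 -0.36989708  0.01592774] [-2.22987909  1.59011323 13.60134933]
```

The tip stopped at z = 0.0159, which is 6 mm of travel, and the force jumped to 14 N, so the button is at its stop. Now I'll withdraw and check.

Run:
```python
from h import *
r=P['r']
env.movel([r[0],r[1],.06],velocity=.06)
env.movel([r[0],r[1],.23],velocity=.15)
env.set_joints([-1.43,0.313,1.498,0,1.331,-0.223])
env.hold(.3)
t=snap('top','top4'); snap('side','side4')
s=monitor.sense(); print(s['clock'],s['position'],s['contact_force'])
a=cv2.imread('pics/top0.png');b=cv2.imread('pics/top4.png')
d=cv2.absdiff(a,b).max(2); d[340:]=0
n,l,st,c=cv2.connectedComponentsWithStats((d>40).astype('uint8')); print(st[1:])
```

```text
24.05 [ 0.18722218 -0.49041189  0.23109103] [-0.01687597  0.37302324  0.01380802]
[]
```

View pics/top4.png

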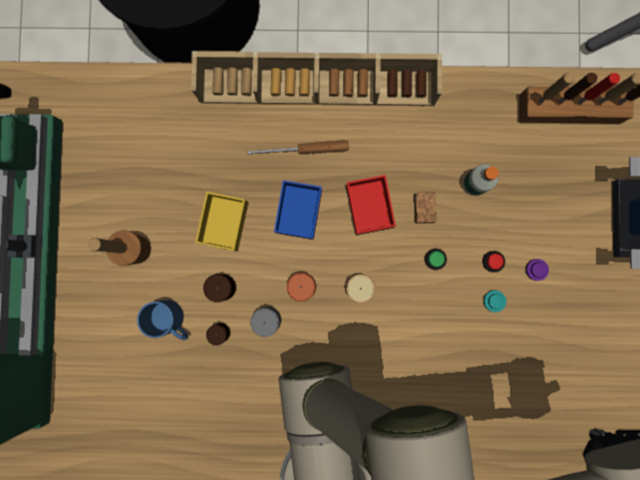

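View pics/side4.png

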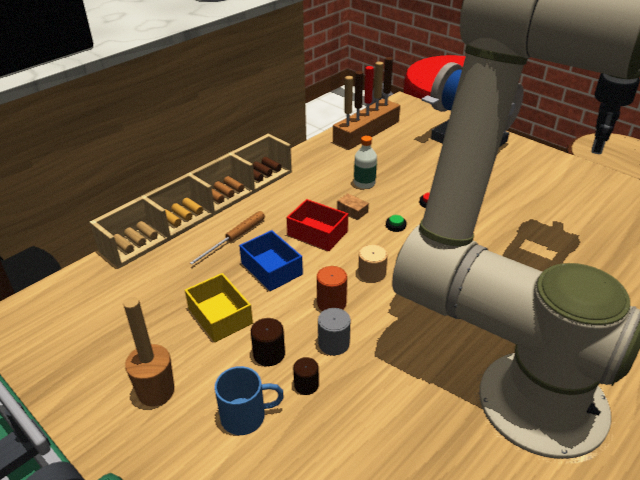

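The pictures match the first ones: the walnut blank is still at (219,287), the red cap at (495,261) is up, and the top-view difference is empty over the part of the bench with all the objects. I'm handing the job in.

```bash
python3 -c "
from h import *
print(job.hand_in(), monitor.sense()['clock'])"
```

```text
the job is handed in; nothing more can be done
the job is handed in; nothing more can be done
```

I pointed at the walnut blank, then the blue tray, then pressed the red call button and withdrew. The job was handed in at about 24 s of the 56 s; no verdict is reported.

- **Pointing:** With the fingers shut, I held the tips 21 mm above the middle of the walnut blank for 2.2 s. I then held them 21 mm above the rim at the middle of the blue tray for another 2.2 s.
- **Button:** I pressed it to its stop. The tip reached z = 0.0159 m, about 6 mm of travel, and the force rose to about 14 N. I then let it come back up and returned to the start pose.
- **Last checks:** The final top picture shows no difference from the first one across the part of the bench with all the objects. The force on the tool after withdrawing was about 0.4 N, within noise.
- **Not seen:** The arm hid the red button from the side camera during the press, so the press is confirmed by the tip height and force only. No check failed or disagreed.

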